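# Park the compressor flywheel just past compression and lock it

### The arm

A 7-joint arm with a two-finger parallel gripper is mounted at the origin on the work surface. World frame = base frame: x ahead of the robot, y to its left, z up, the work surface at z = 0. Lengths are in m, angles in rad, forces in N, time in s.
With the tool pointing down it reaches from about 0.35 to 0.9 m from the base axis. Payload 8.1 kg.
Tool frame: the origin (TCP) lies midway between the tips of the shut fingers; the grasp point (between the pads) lies 19 mm behind it; z points along the fingers, y is the line along which they close (so a half turn about z gives the same grasp; the last joint's range is limited). The gripper opens to 92 mm and grips with 3 to 60 N. Pads are 19 mm wide; open, the fingers measure 130 mm over their backs; the gripper's body (75 mm by 190 mm) begins 47 mm behind the grasp point.
Start: joints at [1.057, 0.434, 0.025, 1.573, -0.012, 1.134, -0.075], TCP at [0.25, -0.573, 0.227] pointing down, gripper open.
Joint ranges: [-2.62, 2.62], [-0.44, 2.09], [-1.27, 1.32], [0.08, 2.57], [-1.32, 4.46], [0.12, 2], [-2.74, 2.74]. Speed limits (rad/s): [2.22, 2.22, 3.01, 3.01, 3.14, 3.14, 3.14].

### API

Orientations are given as a rotation vector (axis times angle).
In Python, from cell import arm gives the robot as it stands.
- The arm moves only by the tool carry_out, never from a script. Its arguments are lists of equal length, an entry for each row: "claw": the finger opening in cm, from 0 to 9.18; "delta_pos": the shift along the tool's x, y, z in cm, a list of three; "angular": the turn, a rotation vector about the tool's x, y, z in rad, a list of three. In form: {"claw": [claw, ...], "delta_pos": [[dx, dy, dz], ...], "angular": [[ax, ay, az], ...]}. A call has 1 to 20 rows; each row shifts and turns the commanded pose from where the row before left it, along the tool's axes as they then stand; what a row does not reach is not made up. A row lasts 1/10 s, in which the tool goes at most 50 mm and 8.59 degrees, less where a joint would pass 70% of its speed; a pose out of reach is approached as far as the arm can. A call with a gripper value outside its range is refused whole. The fingers move at their own pace and stop on an object; "force" is the grip in N (left out, the last holds). Time passes only in rows, so rows that do not move let the fingers close. It gives the time, the measured TCP pose, the force, the opening and the grip force at its end, in the units of the state.
- arm.observe(): the state, without advancing time (a new reading comes with each control period).
- arm.get_image(name): name is "scene" or "top" or "wrist"; returns a dict with "frame" (480x640x3 uint8, red, green, blue), "mtx" (3x3 intrinsics, pixels), "T" (4x4, takes a point from camera to world coordinates). Camera axes: x right, y down, z forward; pixel columns grow to the right and rows downward; lengths in m; the calibration is good to about 2 mm. The wrist camera is an equidistant fisheye: a pixel r from the principal point sees the ray r / f radians off the axis. A picture is of the moment at which its call begins. There is no depth.
- arm.sign_off(): hands the job in; it is judged then, once.
Trained networks look in a picture, given as the dict that the camera call returned (one of the last four; its "shot" number tells which), for a name from the list of things; names that differ only in an ending like _2 or _b are one class to them, and where a whole thing is asked for, a point or a joint stands for the part that bears it (a point fixed in the world has none). Each returns a list of dicts, best first, with "conf" (0 to 1); they miss things now and then, are a little off and sometimes report something else, mostly with a low value. They report only what shows in the picture. A call takes as long as a camera call.
- arm.look_for(label, picture): "centre" ([column, row] as shares, 0 to 1, of the picture: columns of its width, rows of its height, amid what is visible of it).
- arm.trace(label, picture): "region" (480x640 bool, what is visible of it) and "centre" ([column, row] as shares, 0 to 1, of the picture: columns of its width, rows of its height, amid what is visible of it).
- arm.place_of(label, picture): "centre" ([column, row] as shares, 0 to 1, of the picture: columns of its width, rows of its height: a listed point, or the origin of a listed thing).
The state is a dict: "clock": time; "joints": joint angles; "dq": joint speeds; "joint_efforts": joint torques, N m; "position": TCP position; "ee_rot": TCP orientation; "force": force on the tool from outside, world axes, zero at the start; "ft_torque": the same for the moment, N m; "width": opening from 0.0 (shut) to 1.0 (fully open); "gripper_force": force on a finger pad.
Only numpy, scipy, OpenCV 4.12 (cv2) and the standard library are available. Lean on these libraries where they do the work, as an engineer would, in place of code of your own. Each camera call takes 0.05 s, during which the arm holds its last target. There are 200 camera calls.

### The job

Turn the flywheel of the shop's air pump slowly clockwise, seen from above, at a pace of several seconds for a full turn: the resistance builds up, peaks and then lets go as the piston comes over top dead centre. Stop just past that point, where the wheel stays put when you let go, without letting it run on; then slide the rim lock fully home against the wheel, let go of it and leave the other things on the bench where they are.

Things in the scene. Friction and masses are not known exactly. Their poses are not given: they have to be found in the camera images.
- pump: Small piston air pump on a steel bench plate (240 x 240 mm, 12 mm thick), laid so that its flywheel faces up. Grey crankcase under the wheel, finned aluminium cylinder lower than the wheel along the pump's +x to 213 mm, rim lock on its -y side. Origin on the wheel axis, on the bench; z up. Fixed, turned by up to 0.45 rad.
- hub (a point): Point on the flywheel's vertical axis, 130 mm above the bench. The flywheel is a flat dark cast disc, 200 mm across, 20 mm thick, its top face 125 mm above the bench; a bead round the rim reaches 130 mm, the hub cone and nut 147 mm.
- flywheel (a joint): Flywheel angle, grows clockwise seen from above; at 0 the handle points along the pump's -x, at 1.57 along +y. Friction 0.45 N m all round (6 N at the handle in motion, 4 to 5 N read at rest). Splined to its shaft anyhow: neither this nor the handle tells where top dead centre (TDC) is, 1.1 to 3.2 rad clockwise of the start. Left within 0.2 rad of TDC it stays put.
- handle (a point): The flywheel's handle: upright black round grip, 22 mm in diameter, 52 mm tall (132 to 184 mm above the bench), spinning freely on its pin, 75 mm from the wheel axis. This point is on the grip's axis, 162 mm above the bench, a good height to grip. The hand need not turn with the wheel.
- stem_top (a point): Top of the small brass valve stem (14 mm head) on the cylinder head, on the pump's +x axis 195 mm from the wheel axis, 114 mm above the bench. It rests until TDC, then rises 5 mm per rad of further clockwise turning (0.5 mm at 0.1 rad past), at most 5 mm: too little to be seen near the right place.
- lock (a joint): Travel of the rim lock along the pump's +y, from 0 (open) to 0.040 m (fully home: the black shoe meets the rim). It stays where it is left; it takes about 3 N to move.
- lock_post (a point): Top of the rim lock's upright post, 16 mm wide along the pump's x, 20 mm along y, 46 mm tall (118 to 164 mm above the bench), on a steel carriage 40 x 44 mm. Lock open: the post's axis is 184 mm from the wheel axis, towards the pump's -y; home: 144 mm. Grip it across x, or push it.
- disc: Brown grinding disc lying flat on the bench, 115 mm across, 9 mm thick. Origin under its centre. Leave alone.
- cup_brush: Steel wire cup brush standing on its bristles, 74 mm across, 56 mm tall. Origin under its centre. Leave alone.
- spray: Red spray can, 66 mm across, 160 mm tall. Origin under its centre. Leave alone.
- shaft (a point): Point on the wheel axis in the crankcase, 50 mm above the bench. Felt at the handle besides friction: nothing until 0.9 rad before TDC, then compression rising by 7 to 9 N (11 to 15 N in all) 0.4 to 0.5 rad before, falling to none at TDC. Past TDC the air pushes on likewise: 0.1 rad past it cancels half the friction, over 0.2 rad past the wheel runs on unless held.

How it is judged:
By the outcome, as a careful person would: the job done as asked, in the order asked, and still so for the second after the job is handed in, with the robot touching nothing.
It also fails if it takes over 72 s, if anything falls off the work surface, if the arm or the gripper's body presses on something with over 40 N, if the wrist force passes 120 N, or if a joint passes its speed limit or range.

## Working session

There is one attempt and no reset: what is moved stays moved. The work goes in short steps, Python scripts to look and compute and a tool call to move; the robot and the scene stay as the last step left them, time stands still between calls to the robot, and variables do not carry over. Pictures are saved under pics/ and viewed, at most 10 in all, crops included, and the job is handed in when it is done.

Besides the shell and the picture viewer there is one more tool, called after "Call:" by a JSON object that holds its "api" and its "payload". carry_out: Moves the arm, as the interface text tells. Its arguments: {"type":"object","properties":{"claw":{"type":"array","items":{"type":"number"}},"delta_pos":{"type":"array","items":{"type":"array","items":{"type":"number"}}},"angular":{"type":"array","items":{"type":"array","items":{"type":"number"}}},"force":{"type":"number"}},"required":["claw","delta_pos","angular"]}

```bash
mkdir -p pics
cat > h.py <<'E'
import numpy as np, cv2
from cell import arm
from scipy.spatial.transform import Rotation as R
def ray(p,c):
    K=p["mtx"];T=np.array(p["T"]);u=np.array([c[0]*640,c[1]*480])
    d=np.array([(u[0]-K[0][2])/K[0][0],(u[1]-K[1][2])/K[1][1],1.]);return T[:3,3],T[:3,:3]@d
def atz(p,c,z):
    o,d=ray(p,c);return o+d*(z-o[2])/d[2]
E
cat > m.py <<'E'
from h import *
s=arm.observe();print({k:np.round(v,3) for k,v in s.items()})
Z=dict(hub=.13,handle=.162,stem_top=.114,lock_post=.164,shaft=.05,disc=0,cup_brush=0,spray=0,pump=0)
ims=[]
for n in("scene","top"):
    p=arm.get_image(n);ims.append(p["frame"])
    for l,z in Z.items():
        r=arm.place_of(l,p)
        for q in r[:2]:print(n,l,round(q["conf"],2),np.round(np.array(q["centre"])*[640,480],1),np.round(atz(p,q["centre"],z),4))
    cv2.imwrite(f"pics/{n}0.png",p["frame"][:,:,::-1])
E
python3 m.py
```

```text
{'clock': np.float64(0.0), 'joints': array([ 1.057,  0.435,  0.025,  1.574, -0.012,  1.134, -0.075]), 'dq': array([0.   , 0.001, 0.001, 0.001, 0.001, 0.   , 0.001]), 'joint_efforts': array([-0.0000e+00, -6.6785e+01,  9.8500e-01, -3.1447e+01, -6.1000e-02,
        4.3000e-02,  0.0000e+00]), 'position': array([ 0.249, -0.573,  0.226]), 'ee_rot': array([-3.074e+00, -6.400e-01,  1.000e-03]), 'force': array([ 0.384,  0.24 , -0.173]), 'ft_torque': array([-0.039, -0.02 , -0.05 ]), 'gripper_force': np.float64(0.0), 'width': np.float64(1.002)}
scene hub 0.64 [319.8 235.3] [0.5336 0.0038 0.13  ]
scene handle 0.52 [313.3 209.9] [ 0.4676 -0.0246  0.162 ]
scene stem_top 0.67 [190. 238.] [ 0.5806 -0.3632  0.114 ]
scene stem_top 0.52 [316.9 234.6] [ 0.5171 -0.0071  0.114 ]
scene lock_post 0.89 [255.3 242.4] [ 0.6149 -0.1569  0.164 ]
scene disc 0.88 [447.4 233.8] [0.3491 0.3866 0.    ]
scene cup_brush 0.74 [469.3 311.1] [0.6372 0.4312 0.    ]
scene spray 0.89 [187.6 233.9] [ 0.4658 -0.4408  0.    ]
scene spray 0.52 [339.2 293.7] [0.6305 0.0728 0.    ]
scene pump 0.97 [318.2 263.4] [ 0.5284 -0.0032  0.    ]
top hub 0.85 [309.6 235.2] [0.5296 0.01   0.13  ]
top handle 0.64 [324.2 260.5] [ 0.4681 -0.0238  0.162 ]
top stem_top 0.49 [279.7 157.4] [0.7225 0.0826 0.114 ]
top lock_post 0.72 [383.9 200.3] [ 0.6074 -0.1639  0.164 ]
top disc 0.7 [381.1 201.7] [ 0.6287 -0.179   0.    ]
top disc 0.63 [172.  307.2] [0.3544 0.371  0.    ]
top cup_brush 0.86 [151.2 207.4] [0.6169 0.431  0.    ]
top spray 0.85 [477.2 258.4] [ 0.4766 -0.4297  0.    ]
top spray 0.52 [171.1 306.6] [0.3559 0.3734 0.    ]
top pump 0.59 [313.5 241.9] [0.5226 0.0014 0.    ]
```

View pics/scene0.png

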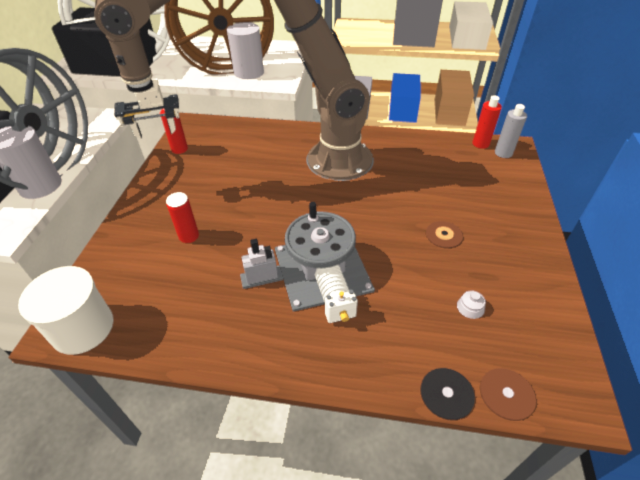

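View pics/top0.png

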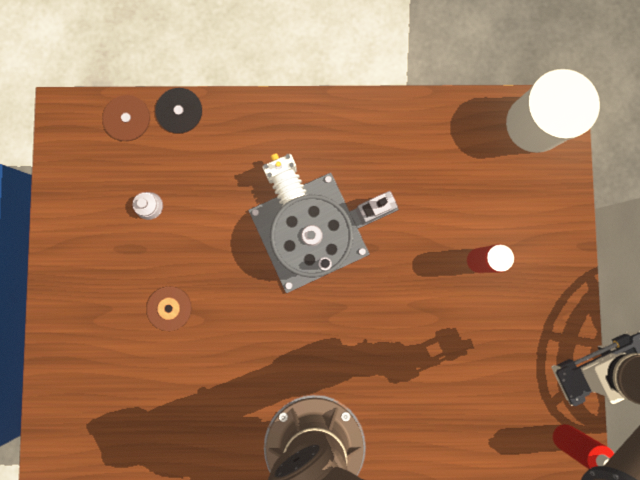

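The scene shows the pump mid-bench, the handle on the robot side (scene 313,212; top 325,263), the lock post at top (380,203) and the spray can at top (490,258). The network hits agree. I'll move above the handle and look with the wrist camera.

Call:
{"api": "carry_out", "payload": {"claw": [9, 9, 9, 9, 9, 9, 9, 9, 7, 6, 6, 6, 6, 6, 6, 6, 6, 6, 6], "delta_pos": [[2.3, -2.3, -0.5], [2.3, -2.3, -0.5], [2.3, -2.3, -0.5], [2.3, -2.3, -0.5], [2.3, -2.3, -0.5], [2.3, -2.3, -0.5], [2.3, -2.3, -0.5], [2.3, -2.3, -0.5], [2.3, -2.3, -0.5], [2.3, -2.3, -0.5], [2.3, -2.3, -0.5], [2.3, -2.3, -0.5], [2.3, -2.3, -0.5], [2.3, -2.3, -0.5], [2.3, -2.3, -0.5], [2.3, -2.3, 0], [2.3, -2.3, 0], [2.3, -2.3, 0], [0, 0, 0]], "angular": [[0, 0, 0], [0, 0, 0], [0, 0, 0], [0, 0, 0], [0, 0, 0], [0, 0, 0], [0, 0, 0], [0, 0, 0], [0, 0, 0], [0, 0, 0], [0, 0, 0], [0, 0, 0], [0, 0, 0], [0, 0, 0], [0, 0, 0], [0, 0, 0], [0, 0, 0], [0, 0, 0], [0, 0, 0]]}}

```text
clock: 2.9
position: [0.4649, -0.0235, 0.302]
ee_rot: [-3.072, -0.65, -0.002]
force: [0.4, 0.1, 0.5]
width: 0.654
gripper_force: 0.0
```

```bash
cat > w.py <<'E'
from h import *
import sys
def fray(p,c):
    K=p["mtx"];T=np.array(p["T"])
    v=np.array([c[0]*640-K[0][2],c[1]*480-K[1][2]]);r=np.hypot(*v);a=r/K[0][0]
    return T[:3,3],T[:3,:3]@np.array([*(np.sin(a)*v/r),np.cos(a)])
s=arm.observe();print(s["clock"],np.round(s["position"],4),np.round(s["ee_rot"],4),np.round(s["force"],2))
Z=dict(hub=.13,handle=.162,stem_top=.114,lock_post=.164)
for n in("wrist","top","scene"):
    p=arm.get_image(n)
    for l,z in Z.items():
        for q in arm.place_of(l,p)[:2]:
            o,d=(fray if n=="wrist" else ray)(p,q["centre"])
            print(n,l,round(q["conf"],2),np.round(np.array(q["centre"])*[640,480],1),np.round(o+d*(z-o[2])/d[2],4))
    if n=="wrist":cv2.imwrite(f"pics/w{sys.argv[1]}.png",p["frame"][:,:,::-1])
E
python3 w.py 1
```

```text
2.9 [ 0.4649 -0.0235  0.302 ] [-3.0719e+00 -6.5000e-01 -2.4000e-03] [0.41 0.12 0.48]
wrist hub 0.7 [321.7 140.4] [0.5292 0.0031 0.13  ]
wrist hub 0.62 [321.4 136.7] [0.5321 0.0047 0.13  ]
wrist handle 0.78 [323.6 230.8] [ 0.4622 -0.0283  0.162 ]
wrist lock_post 0.92 [528.  147.4] [ 0.6059 -0.1616  0.164 ]
top stem_top 0.55 [279.6 163.5] [0.7074 0.0828 0.114 ]
top lock_post 0.86 [384.4 203.7] [ 0.5994 -0.165   0.164 ]
scene hub 0.85 [319.1 235.2] [0.5335 0.0018 0.13  ]
scene handle 0.66 [315.5 209.9] [ 0.4667 -0.0183  0.162 ]
scene stem_top 0.59 [341.4 291.7] [0.7054 0.0847 0.114 ]
scene lock_post 0.87 [252.9 240.8] [ 0.6102 -0.1646  0.164 ]
scene lock_post 0.41 [321.4 262.7] [0.6594 0.0271 0.164 ]
```

View pics/w1.png

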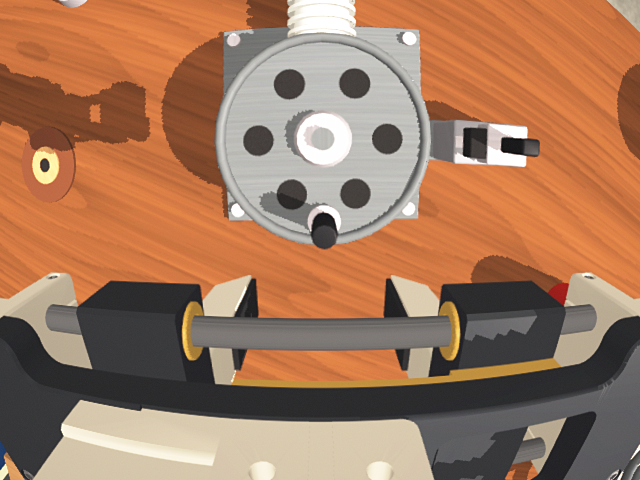

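The wrist view shows the wheel centre at (323,139), the handle base at (323,215) directly toward the camera, and the lock to the right at (528,147). The tool axes line up with the pump (yaw about 0.417), and the handle is at about θ = 0. Next I'll descend and grip.

Call:
{"api": "carry_out", "payload": {"claw": [6, 6, 6, 6, 6, 6, 6, 6, 6, 6, 6, 6], "delta_pos": [[-0.2, 0.1, 1.5], [0, 0, 1.5], [0, 0, 1.5], [0, 0, 1.5], [0, 0, 1.5], [0, 0, 1.5], [0, 0, 1.5], [0, 0, 1.5], [0, 0, 1.5], [0, 0, 1.5], [0, 0, 0.5], [0, 0, 0]], "angular": [[0, 0, 0], [0, 0, 0], [0, 0, 0], [0, 0, 0], [0, 0, 0], [0, 0, 0], [0, 0, 0], [0, 0, 0], [0, 0, 0], [0, 0, 0], [0, 0, 0], [0, 0, 0]]}}

```text
clock: 4.85
position: [0.462, -0.0299, 0.1463]
ee_rot: [-3.075, -0.641, 0.002]
force: [-0.4, 0.9, -0.2]
width: 0.653
gripper_force: 0.0
```

```bash
python3 w.py 2
```

```text
4.85 [ 0.462  -0.0299  0.1463] [-3.0752e+00 -6.4080e-01  2.0000e-03] [-0.4   0.88 -0.23]
wrist hub 0.66 [312.7 130.5] [0.5305 0.003  0.13  ]
wrist handle 0.76 [312.5 311. ] [ 0.4615 -0.0273  0.162 ]
wrist stem_top 0.25 [313.4 129.4] [0.5312 0.0033 0.114 ]
wrist lock_post 0.72 [314.5 127.9] [0.5315 0.002  0.164 ]
top hub 0.98 [312.2 234.2] [0.532  0.0039 0.13  ]
top handle 0.57 [309.4 233.8] [0.5302 0.0103 0.162 ]
top stem_top 0.54 [278.7 158.6] [0.7196 0.0849 0.114 ]
top lock_post 0.58 [384.4 201.5] [ 0.6046 -0.1651  0.164 ]
scene hub 0.7 [318.2 235. ] [ 0.5332 -0.0008  0.13  ]
scene handle 0.48 [312.4 208.9] [ 0.4638 -0.0278  0.162 ]
scene stem_top 0.44 [338.4 292.6] [0.7093 0.0775 0.114 ]
scene lock_post 0.84 [252.7 240.6] [ 0.6094 -0.1655  0.164 ]
```

View pics/w2.png

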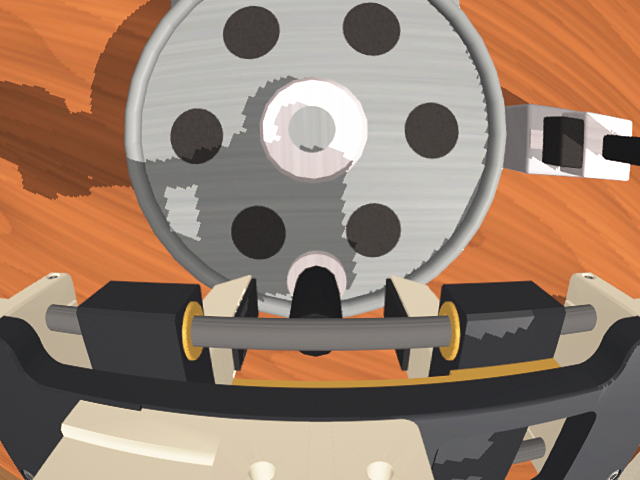

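The handle stands between the open pads (318,300, with the finger middle at about 320). I'll close on it.

Call:
{"api": "carry_out", "payload": {"claw": [4, 3, 2, 1.5, 1.5, 1.5, 1.5, 1.5, 1.5], "delta_pos": [[0.2, 0, 0], [0, 0, 0], [0, 0, 0], [0, 0, 0], [0, 0, 0], [0, 0, 0], [0, 0, 0], [0, 0, 0], [0, 0, 0]], "angular": [[0, 0, 0], [0, 0, 0], [0, 0, 0], [0, 0, 0], [0, 0, 0], [0, 0, 0], [0, 0, 0], [0, 0, 0], [0, 0, 0]], "force": 40}}

```text
clock: 6.5
position: [0.4639, -0.0284, 0.1467]
ee_rot: [-3.075, -0.641, 0.001]
force: [-2.3, 5.0, 2.1]
width: 0.229
gripper_force: 40.0
```

Run:
```python
from h import *
s=arm.observe();print(s["clock"],np.round(s["position"],4),s["ee_rot"],s["force"],s["width"],s["gripper_force"])
y=.417;P=np.array([[np.cos(y),np.sin(y)],[-np.sin(y),np.cos(y)]])
print(P@(s["position"][:2]-[.532,.0042]), P@s["force"][:2])
# table of deltas at 0.06 rad per row, starting th=0
for t in np.arange(0,3.5,.06):
    d=7.5*(np.array([-np.cos(t+.06),-np.sin(t+.06)])-[-np.cos(t),-np.sin(t)]);print(round(t,2),np.round(d,2),end=' ')
```

```text
6.5 [ 0.4639 -0.0284  0.1467] [-3.07462230e+00 -6.41425100e-01  7.89150206e-04] [-2.34666459  5.02221062  2.07694608] 0.2286833603628323 40.00031769275665
[-0.07547778 -0.00217559] [-0.11148196  5.54229249]
0.0 [ 0.01 -0.45] 0.06 [ 0.04 -0.45] 0.12 [ 0.07 -0.44] 0.18 [ 0.09 -0.44] 0.24 [ 0.12 -0.43] 0.3 [ 0.15 -0.43] 0.36 [ 0.17 -0.42] 0.42 [ 0.2  -0.41] 0.48 [ 0.22 -0.39] 0.54 [ 0.24 -0.38] 0.6 [ 0.27 -0.36] 0.66 [ 0.29 -0.35] 0.72 [ 0.31 -0.33] 0.78 [ 0.33 -0.31] 0.84 [ 0.34 -0.29] 0.9 [ 0.36 -0.27] 0.96 [ 0.38 -0.25] 1.02 [ 0.39 -0.22] 1.08 [ 0.4 -0.2] 1.14 [ 0.41 -0.18] 1.2 [ 0.42 -0.15] 1.26 [ 0.43 -0.12] 1.32 [ 0.44 -0.1 ] 1.38 [ 0.44 -0.07] 1.44 [ 0.45 -0.05] 1.5 [ 0.45 -0.02] 1.56 [0.45 0.01] 1.62 [0.45 0.04] 1.68 [0.45 0.06] 1.74 [0.44 0.09] 1.8 [0.43 0.12] 1.86 [0.43 0.14] 1.92 [0.42 0.17] 1.98 [0.41 0.19] 2.04 [0.4  0.22] 2.1 [0.38 0.24] 2.16 [0.37 0.26] 2.22 [0.35 0.28] 2.28 [0.33 0.3 ] 2.34 [0.31 0.32] 2.4 [0.29 0.34] 2.46 [0.27 0.36] 2.52 [0.25 0.37] 2.58 [0.23 0.39] 2.64 [0.2 0.4] 2.7 [0.18 0.41] 2.76 [0.15 0.42] 2.82 [0.13 0.43] 2.88 [0.1  0.44] 2.94 [0.08 0.44] 3.0 [0.05 0.45] 3.06 [0.02 0.45] 3.12 [-0.    0.45] 3.18 [-0.03  0.45] 3.24 [-0.06  0.45] 3.3 [-0.08  0.44] 3.36 [-0.11  0.44] 3.42 [-0.14  0.43] 3.48 [-0.16  0.42]
```

Call:
{"api": "carry_out", "payload": {"claw": [1.5, 1.5, 1.5], "delta_pos": [[0.01, -0.45, 0], [0.04, -0.45, 0], [0.07, -0.44, 0]], "angular": [[0, 0, 0], [0, 0, 0], [0, 0, 0]]}}

```text
clock: 6.8
position: [0.46, -0.0185, 0.1467]
ee_rot: [3.074, 0.637, -0.001]
force: [-0.8, -7.2, 0.8]
width: 0.235
gripper_force: 40.0
```

Call:
{"api": "carry_out", "payload": {"claw": [1.5, 1.5, 1.5], "delta_pos": [[0.09, -0.44, 0], [0.12, -0.43, 0], [0.15, -0.43, 0]], "angular": [[0, 0, 0], [0, 0, 0], [0, 0, 0]]}}

```text
clock: 7.1
position: [0.4571, -0.0053, 0.1466]
ee_rot: [3.074, 0.637, -0.004]
force: [-4.9, -7.5, 7.2]
width: 0.233
gripper_force: 40.0
```

Call:
{"api": "carry_out", "payload": {"claw": [1.5, 1.5, 1.5], "delta_pos": [[0.17, -0.42, 0], [0.2, -0.41, 0], [0.22, -0.39, 0]], "angular": [[0, 0, 0], [0, 0, 0], [0, 0, 0]]}}

```text
clock: 7.4
position: [0.4566, 0.0085, 0.1466]
ee_rot: [3.074, 0.637, -0.007]
force: [-9.7, -5.8, 11.1]
width: 0.23
gripper_force: 40.0
```

Call:
{"api": "carry_out", "payload": {"claw": [1.5, 1.5, 1.5], "delta_pos": [[0.24, -0.38, 0], [0.27, -0.36, 0], [0.29, -0.35, 0]], "angular": [[0, 0, 0], [0, 0, 0], [0, 0, 0]]}}

```text
clock: 7.7
position: [0.4587, 0.0222, 0.1465]
ee_rot: [3.074, 0.638, -0.009]
force: [-12.7, -2.8, 14.8]
width: 0.23
gripper_force: 40.0
```

```bash
cat > a.py <<'E'
import numpy as np
from scipy.optimize import least_squares
y=.417;P=np.array([[np.cos(y),np.sin(y)],[-np.sin(y),np.cos(y)]])
D=[l.split() for l in open('log.txt') if l.strip()]
A=np.array(D,float);p=A[:,1:3];F=A[:,3:5]
c=least_squares(lambda c:np.r_[np.hypot(*(p-c).T)-.075, .5*(c-[.532,.0042])],[.532,.0042]).x
print("centre",c)
for c in (c,np.array([.532,.0042])):
  for a,q,f in zip(A,p,F):
    r=P@(q-c);t=np.arctan2(r[1],-r[0]);f=P@f
    print(a[0],"th %.3f r %.4f drag %.1f radialF %.1f"%(t,np.hypot(*r),-(f@[np.sin(t),np.cos(t)]),f@[-np.cos(t),np.sin(t)]))
  print()
E
cat > log.txt <<'E'
6.5 .4639 -.0284 -2.3 5.0
6.8 .46 -.0185 -.8 -7.2
7.1 .4571 -.0053 -4.9 -7.5
7.4 .4566 .0085 -9.7 -5.8
7.7 .4587 .0222 -12.7 -2.8
E
python3 a.py
```

```text
centre [0.53151513 0.0041413 ]
6.5 th -0.032 r 0.0750 drag -5.5 radialF -0.1
6.8 th 0.110 r 0.0750 drag 6.6 radialF 2.9
7.1 th 0.291 r 0.0750 drag 6.8 radialF 5.8
7.4 th 0.475 r 0.0750 drag 6.4 radialF 9.3
7.7 th 0.660 r 0.0750 drag 5.8 radialF 11.7

6.5 th -0.029 r 0.0755 drag -5.5 radialF -0.1
6.8 th 0.112 r 0.0755 drag 6.6 radialF 2.9
7.1 th 0.291 r 0.0755 drag 6.8 radialF 5.8
7.4 th 0.474 r 0.0755 drag 6.3 radialF 9.4
7.7 th 0.658 r 0.0755 drag 5.7 radialF 11.7
```

Call:
{"api": "carry_out", "payload": {"claw": [1.5, 1.5, 1.5], "delta_pos": [[0.26, -0.37, -0.02], [0.28, -0.35, -0.02], [0.29, -0.34, -0.02]], "angular": [[0, 0, 0], [0, 0, 0], [0, 0, 0]]}}

```text
clock: 8.0
position: [0.463, 0.0352, 0.1467]
ee_rot: [3.074, 0.639, -0.007]
force: [-4.8, -4.3, -0.5]
width: 0.232
gripper_force: 40.0
```

Call:
{"api": "carry_out", "payload": {"claw": [1.5, 1.5, 1.5], "delta_pos": [[0.35, -0.29, 0], [0.37, -0.27, 0], [0.38, -0.25, 0]], "angular": [[0, 0, 0], [0, 0, 0], [0, 0, 0]]}}

```text
clock: 8.3
position: [0.4699, 0.0472, 0.1467]
ee_rot: [3.074, 0.639, -0.007]
force: [-5.4, -2.7, 2.5]
width: 0.229
gripper_force: 40.0
```

Call:
{"api": "carry_out", "payload": {"claw": [1.5, 1.5, 1.5], "delta_pos": [[0.39, -0.23, 0], [0.4, -0.21, 0], [0.41, -0.19, 0]], "angular": [[0, 0, 0], [0, 0, 0], [0, 0, 0]]}}

```text
clock: 8.6
position: [0.4787, 0.0577, 0.1467]
ee_rot: [3.074, 0.639, -0.006]
force: [-5.0, -4.6, 2.4]
width: 0.232
gripper_force: 40.0
```

```bash
cat >> log.txt <<'E'
8.0 .463 .0352 -4.8 -4.3
8.3 .4699 .0472 -5.4 -2.7
8.6 .4787 .0577 -5.0 -4.6
E
python3 a.py | head -9; python3 -c "
from math import *
for t in [1.2+.06*i for i in range(38)]: print(round(t,2),(round(7.5*(cos(t)-cos(t+.06)),2),round(7.5*(sin(t)-sin(t+.06)),2)),end=' ')"
```

```text
centre [0.53146537 0.00433057]
6.5 th -0.034 r 0.0751 drag -5.5 radialF -0.1
6.8 th 0.108 r 0.0750 drag 6.6 radialF 3.0
7.1 th 0.288 r 0.0750 drag 6.8 radialF 5.8
7.4 th 0.473 r 0.0750 drag 6.3 radialF 9.4
7.7 th 0.658 r 0.0749 drag 5.7 radialF 11.7
8.0 th 0.841 r 0.0751 drag 5.9 radialF 2.6
8.3 th 1.025 r 0.0750 drag 5.3 radialF 2.9
8.6 th 1.208 r 0.0750 drag 6.8 radialF 0.2
1.2 (0.42, -0.15) 1.26 (0.43, -0.12) 1.32 (0.44, -0.1) 1.38 (0.44, -0.07) 1.44 (0.45, -0.05) 1.5 (0.45, -0.02) 1.56 (0.45, 0.01) 1.62 (0.45, 0.04) 1.68 (0.45, 0.06) 1.74 (0.44, 0.09) 1.8 (0.43, 0.12) 1.86 (0.43, 0.14) 1.92 (0.42, 0.17) 1.98 (0.41, 0.19) 2.04 (0.4, 0.22) 2.1 (0.38, 0.24) 2.16 (0.37, 0.26) 2.22 (0.35, 0.28) 2.28 (0.33, 0.3) 2.34 (0.31, 0.32) 2.4 (0.29, 0.34) 2.46 (0.27, 0.36) 2.52 (0.25, 0.37) 2.58 (0.23, 0.39) 2.64 (0.2, 0.4) 2.7 (0.18, 0.41) 2.76 (0.15, 0.42) 2.82 (0.13, 0.43) 2.88 (0.1, 0.44) 2.94 (0.08, 0.44) 3.0 (0.05, 0.45) 3.06 (0.02, 0.45) 3.12 (-0.0, 0.45) 3.18 (-0.03, 0.45) 3.24 (-0.06, 0.45) 3.3 (-0.08, 0.44) 3.36 (-0.11, 0.44) 3.42 (-0.14, 0.43)
```

Call:
{"api": "carry_out", "payload": {"claw": [1.5, 1.5], "delta_pos": [[0.42, -0.14, 0], [0.43, -0.11, 0]], "angular": [[0, 0, 0], [0, 0, 0]]}}

```text
clock: 8.8
position: [0.4854, 0.0636, 0.1467]
ee_rot: [3.074, 0.639, -0.006]
force: [-6.6, -3.0, 2.2]
width: 0.234
gripper_force: 40.0
```

Call:
{"api": "carry_out", "payload": {"claw": [1.5, 1.5], "delta_pos": [[0.44, -0.09, 0], [0.44, -0.06, 0]], "angular": [[0, 0, 0], [0, 0, 0]]}}

```text
clock: 9.0
position: [0.4921, 0.0682, 0.1466]
ee_rot: [3.074, 0.639, -0.009]
force: [-10.9, -4.4, 8.6]
width: 0.234
gripper_force: 40.0
```

Call:
{"api": "carry_out", "payload": {"claw": [1.5, 1.5], "delta_pos": [[0.45, -0.04, 0], [0.45, -0.01, 0]], "angular": [[0, 0, 0], [0, 0, 0]]}}

```text
clock: 9.2
position: [0.4996, 0.0723, 0.1466]
ee_rot: [3.074, 0.639, -0.01]
force: [-11.8, -3.6, 9.1]
width: 0.232
gripper_force: 40.0
```

```bash
cat >> log.txt <<'E'
8.8 .4854 .0636 -6.6 -3.0
9.0 .4921 .0682 -10.9 -4.4
9.2 .4996 .0723 -11.8 -3.6
E
python3 a.py | sed -n 9,12p
```

```text
8.6 th 1.208 r 0.0750 drag 6.8 radialF 0.2
8.8 th 1.327 r 0.0750 drag 7.1 radialF 1.7
9.0 th 1.435 r 0.0750 drag 11.6 radialF 2.0
9.2 th 1.549 r 0.0750 drag 12.2 radialF 1.8
```

Call:
{"api": "carry_out", "payload": {"claw": [1.5, 1.5], "delta_pos": [[0.45, 0.01, -0.01], [0.45, 0.03, -0.01]], "angular": [[0, 0, 0], [0, 0, 0]]}}

```text
clock: 9.4
position: [0.5077, 0.0755, 0.1466]
ee_rot: [3.074, 0.639, -0.011]
force: [-13.8, -4.2, 9.0]
width: 0.232
gripper_force: 40.0
```

Call:
{"api": "carry_out", "payload": {"claw": [1.5, 1.5], "delta_pos": [[0.45, 0.05, 0], [0.44, 0.08, 0]], "angular": [[0, 0, 0], [0, 0, 0]]}}

```text
clock: 9.6
position: [0.5162, 0.0778, 0.1466]
ee_rot: [3.074, 0.639, -0.012]
force: [-13.9, -3.4, 9.6]
width: 0.234
gripper_force: 40.0
```

```bash
python3 -c "
from h import *
s=arm.observe();print(s['clock'],*np.round(s['position'][:2],4),*np.round(s['force'][:2],1),file=open('log.txt','a'))"; python3 a.py | sed -n 9,14p
```

```text
8.6 th 1.208 r 0.0750 drag 6.8 radialF 0.2
8.8 th 1.327 r 0.0750 drag 7.1 radialF 1.7
9.0 th 1.435 r 0.0750 drag 11.6 radialF 2.0
9.2 th 1.549 r 0.0750 drag 12.2 radialF 1.8
9.6 th 1.783 r 0.0750 drag 14.3 radialF -0.5
```

Call:
{"api": "carry_out", "payload": {"claw": [1.5, 1.5], "delta_pos": [[0.44, 0.11, -0.01], [0.43, 0.13, 0]], "angular": [[0, 0, 0], [0, 0, 0]]}}

```text
clock: 9.8
position: [0.5251, 0.0791, 0.1467]
ee_rot: [3.074, 0.64, -0.012]
force: [-12.3, -3.7, 8.4]
width: 0.237
gripper_force: 40.0
```

```bash
cat >r.sh <<'E'
python3 -c "
from h import *
s=arm.observe();print(s['clock'],*np.round(s['position'][:2],4),*np.round(s['force'][:2],1),file=open('log.txt','a'))"; python3 a.py | sed '/^$/q' | tail -8
E
echo 9.4 .5077 .0755 -13.8 -4.2 >>log.txt; sh r.sh
```

```text
8.6 th 1.208 r 0.0750 drag 6.8 radialF 0.2
8.8 th 1.327 r 0.0750 drag 7.1 radialF 1.7
9.0 th 1.435 r 0.0750 drag 11.6 radialF 2.0
9.2 th 1.549 r 0.0750 drag 12.2 radialF 1.8
9.6 th 1.783 r 0.0750 drag 14.3 radialF -0.5
9.4 th 1.665 r 0.0750 drag 14.4 radialF 0.4
9.8 th 1.903 r 0.0750 drag 12.6 radialF -2.6
```

Call:
{"api": "carry_out", "payload": {"claw": [1.5, 1.5], "delta_pos": [[0.42, 0.16, -0.01], [0.42, 0.18, 0]], "angular": [[0, 0, 0], [0, 0, 0]]}}

```text
clock: 10.0
position: [0.5344, 0.0794, 0.1467]
ee_rot: [3.074, 0.64, -0.011]
force: [-11.8, -3.1, 5.8]
width: 0.227
gripper_force: 40.0
```

```bash
sh r.sh | tail -2
```

```text
10.0 th 2.027 r 0.0751 drag 11.7 radialF -3.6
```

Call:
{"api": "carry_out", "payload": {"claw": [1.5], "delta_pos": [[0.41, 0.2, 0]], "angular": [[0, 0, 0]]}}

```text
clock: 10.1
position: [0.5393, 0.079, 0.1467]
ee_rot: [3.074, 0.639, -0.011]
force: [-10.2, -3.9, 3.9]
width: 0.233
gripper_force: 40.0
```

```bash
sh r.sh | tail -2
```

```text
10.1 th 2.092 r 0.0750 drag 9.7 radialF -4.9
```

Call:
{"api": "carry_out", "payload": {"claw": [1.5], "delta_pos": [[0.3, 0.23, 0]], "angular": [[0, 0, 0]]}}

```text
clock: 10.2
position: [0.5434, 0.0784, 0.1467]
ee_rot: [3.074, 0.639, -0.009]
force: [-8.9, -2.0, 2.0]
width: 0.234
gripper_force: 40.0
```

```bash
sh r.sh | tail -2
```

```text
10.2 th 2.148 r 0.0750 drag 8.5 radialF -3.4
```

Call:
{"api": "carry_out", "payload": {"claw": [1.5], "delta_pos": [[0.26, 0.2, 0]], "angular": [[0, 0, 0]]}}

```text
clock: 10.3
position: [0.5468, 0.0778, 0.1468]
ee_rot: [3.075, 0.64, -0.008]
force: [-8.1, -0.8, 1.0]
width: 0.232
gripper_force: 40.0
```

```bash
sh r.sh | tail -2
```

```text
10.3 th 2.194 r 0.0750 drag 7.8 radialF -2.4
```

Call:
{"api": "carry_out", "payload": {"claw": [1.5], "delta_pos": [[0.25, 0.22, 0]], "angular": [[0, 0, 0]]}}

```text
clock: 10.4
position: [0.5501, 0.077, 0.1468]
ee_rot: [3.075, 0.64, -0.008]
force: [-7.6, 0.0, 0.8]
width: 0.232
gripper_force: 40.0
```

```bash
sh r.sh | tail -2
```

```text
10.4 th 2.239 r 0.0750 drag 7.4 radialF -1.9
```

Call:
{"api": "carry_out", "payload": {"claw": [1.5], "delta_pos": [[0.24, 0.23, 0]], "angular": [[0, 0, 0]]}}

```text
clock: 10.5
position: [0.5535, 0.076, 0.1468]
ee_rot: [3.075, 0.64, -0.007]
force: [-6.5, -0.6, 0.0]
width: 0.231
gripper_force: 40.0
```

```bash
sh r.sh | tail -2
```

```text
10.5 th 2.286 r 0.0749 drag 6.0 radialF -2.5
```

Call:
{"api": "carry_out", "payload": {"claw": [1.5], "delta_pos": [[0.21, 0.24, 0]], "angular": [[0, 0, 0]]}}

```text
clock: 10.6
position: [0.5568, 0.0749, 0.1468]
ee_rot: [3.075, 0.64, -0.005]
force: [-4.8, -0.1, -2.0]
width: 0.232
gripper_force: 40.0
```

```bash
sh r.sh | tail -2
```

```text
10.6 th 2.333 r 0.0749 drag 4.5 radialF -1.7
```

Call:
{"api": "carry_out", "payload": {"claw": [1.5], "delta_pos": [[0.18, 0.22, 0]], "angular": [[0, 0, 0]]}}

```text
clock: 10.7
position: [0.5599, 0.0737, 0.1468]
ee_rot: [3.075, 0.64, -0.004]
force: [-3.9, 0.8, -6.2]
width: 0.233
gripper_force: 40.0
```

```bash
sh r.sh | tail -2
```

```text
10.7 th 2.377 r 0.0749 drag 3.9 radialF -0.7
```

Call:
{"api": "carry_out", "payload": {"claw": [1.5, 1.5, 1.5], "delta_pos": [[0, 0, 0.02], [0, 0, 0], [0, 0, 0]], "angular": [[0, 0, 0], [0, 0, 0], [0, 0, 0]]}}

```text
clock: 11.0
position: [0.5608, 0.0734, 0.1469]
ee_rot: [3.075, 0.64, -0.001]
force: [1.4, -2.8, -12.6]
width: 0.237
gripper_force: 40.0
```

```bash
sh r.sh | tail -2
```

```text
11.0 th 2.390 r 0.0750 drag -2.4 radialF -2.0
```

Call:
{"api": "carry_out", "payload": {"claw": [1.5, 3, 5, 5, 5, 5, 5], "delta_pos": [[0, 0, 0.03], [0, 0, 0], [0, 0, 0], [0, 0, 0], [0, 0, 0], [0, 0, 0], [0, 0, 0]], "angular": [[0, 0, 0], [0, 0, 0], [0, 0, 0], [0, 0, 0], [0, 0, 0], [0, 0, 0], [0, 0, 0]]}}

```text
clock: 11.7
position: [0.561, 0.0743, 0.1474]
ee_rot: [-3.076, -0.641, -0.001]
force: [-0.2, -0.7, -0.3]
width: 0.544
gripper_force: 0.0
```

```bash
sh r.sh | tail -2; python3 w.py 3 | grep -E "^[0-9]|handle|lock"
```

```text
11.7 th 2.387 r 0.0759 drag -0.1 radialF -0.7

11.7 [0.561  0.0743 0.1474] [-3.0755e+00 -6.4080e-01 -6.0000e-04] [-0.18 -0.68 -0.3 ]
wrist handle 0.76 [321.6 313.5] [0.5603 0.0725 0.162 ]
top handle 0.64 [478.3 257.6] [ 0.4725 -0.3806  0.162 ]
top lock_post 0.75 [382.4 203.9] [ 0.599  -0.1603  0.164 ]
scene handle 0.61 [344.3 236.2] [0.5577 0.0743 0.162 ]
scene lock_post 0.96 [251.7 240.2] [ 0.6084 -0.1684  0.164 ]
```

View pics/w3.png

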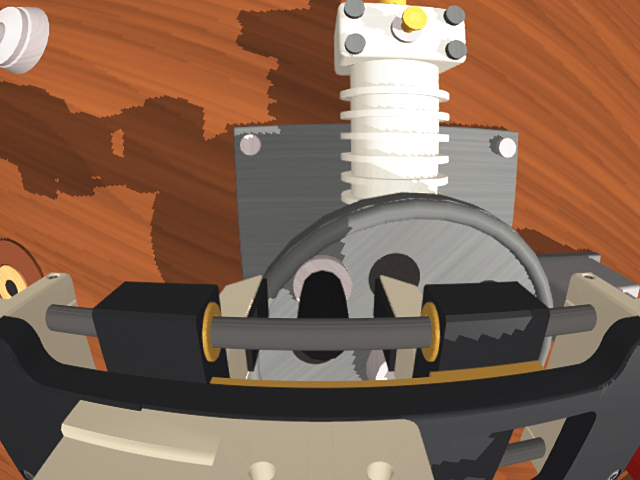

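The wheel stayed put after release, with the handle at (322,313) still between the open pads. Next I'll lift and move above the lock post.

Call:
{"api": "carry_out", "payload": {"claw": [5, 5, 5, 5, 5, 5, 5, 5, 5, 5, 5, 5, 5, 5, 5, 5, 5, 5, 5], "delta_pos": [[0, 0, -1], [0, 0, -2], [0, 0, -2], [0, 0, -2], [0, 0, -2], [0, 0, -1], [-0.5, 2, 0], [-0.5, 2, 0], [-0.5, 2, 0], [-0.5, 2, 0], [-0.5, 2, 0], [-0.5, 2, 0], [-0.5, 2, 0], [-0.5, 2, 0], [-0.5, 2, 0], [-0.5, 2, 0], [-0.5, 2, 0], [0, 1.6, 0], [0, 0, 0]], "angular": [[0, 0, 0], [0, 0, 0], [0, 0, 0], [0, 0, 0], [0, 0, 0], [0, 0, 0], [0, 0, 0], [0, 0, 0], [0, 0, 0], [0, 0, 0], [0, 0, 0], [0, 0, 0], [0, 0, 0], [0, 0, 0], [0, 0, 0], [0, 0, 0], [0, 0, 0], [0, 0, 0], [0, 0, 0]]}}

```text
clock: 14.35
position: [0.6049, -0.1668, 0.2469]
ee_rot: [3.076, 0.635, -0.001]
force: [1.0, -1.5, 0.1]
width: 0.543
gripper_force: 0.0
```

```bash
python3 -c "
from h import *
s=arm.observe();print(s['joints'],s['position'],s['force'])"; python3 w.py 4 | grep -E "handle|lock|hub"
```

```text
[ 0.3877073   0.44683733 -0.30259229  1.51732297  0.13973293  1.198784
 -1.10119873] [ 0.60491535 -0.16675776  0.24686235] [ 1.01452642 -1.54268839  0.13519457]
wrist hub 0.93 [104.1 232.7] [0.5312 0.0047 0.13  ]
wrist handle 0.83 [ 31.2 183.4] [0.5578 0.0724 0.162 ]
wrist lock_post 0.89 [316.1 241.3] [ 0.6067 -0.1637  0.164 ]
top hub 0.82 [311.6 237.1] [0.525  0.0053 0.13  ]
top handle 0.62 [280.4 218.5] [0.5663 0.0776 0.162 ]
scene hub 0.87 [319.5 235.4] [0.5341 0.003  0.13  ]
scene handle 0.56 [342.7 235.4] [0.5553 0.0697 0.162 ]
scene lock_post 0.65 [256.3 241.1] [ 0.6099 -0.1553  0.164 ]
```

Call:
{"api": "carry_out", "payload": {"claw": [5, 5, 5, 5, 5, 5, 5, 5, 5, 5, 5, 5, 5], "delta_pos": [[0.2, -0.2, 0], [0, 0, 0], [0, 0, 0], [0, 0, 0], [0, 0, 0], [0, 0, 0], [0, 0, 0], [0, 0, 0], [0, 0, 0], [0, 0, 0], [0, 0, 0], [0, 0, 0], [0, 0, 0]], "angular": [[0, 0, 0], [0, 0, 0.143], [0, 0, 0.143], [0, 0, 0.143], [0, 0, 0.143], [0, 0, 0.143], [0, 0, 0.143], [0, 0, 0.143], [0, 0, 0.143], [0, 0, 0.143], [0, 0, 0.143], [0, 0, 0.141], [0, 0, 0]]}}

```text
clock: 16.4
position: [0.6058, -0.1611, 0.2472]
ee_rot: [2.626, -1.724, 0.0]
force: [0.8, 0.4, -0.6]
width: 0.547
gripper_force: 0.0
```

```bash
python3 -c "
from h import *
s=arm.observe();print(s['joints'],s['position'],R.from_rotvec(s['ee_rot']).as_matrix().round(3))"; python3 w.py 5 | grep -E "handle|lock|hub"
```

```text
[ 0.1499302   0.42248081  0.03609375  1.54027334 -0.01590338  1.17912575
 -2.54401075] [ 0.60578003 -0.16109338  0.24724893] [[ 0.397 -0.918 -0.   ]
 [-0.918 -0.397 -0.   ]
 [ 0.     0.    -1.   ]]
wrist lock_post 0.82 [318.5 241.4] [ 0.6085 -0.1638  0.164 ]
top hub 0.92 [311.2 235. ] [0.53   0.0064 0.13  ]
top handle 0.66 [277.5 219.7] [0.5636 0.0843 0.162 ]
top handle 0.3 [148.3 206.1] [0.5971 0.3852 0.162 ]
top lock_post 0.81 [384.6 203.7] [ 0.5994 -0.1654  0.164 ]
scene hub 0.92 [318.  232.3] [ 0.5229 -0.0029  0.13  ]
scene handle 0.61 [343.4 236.8] [0.5601 0.0721 0.162 ]
scene lock_post 0.86 [253.5 237.9] [ 0.5996 -0.1657  0.164 ]
```

View pics/w5.png

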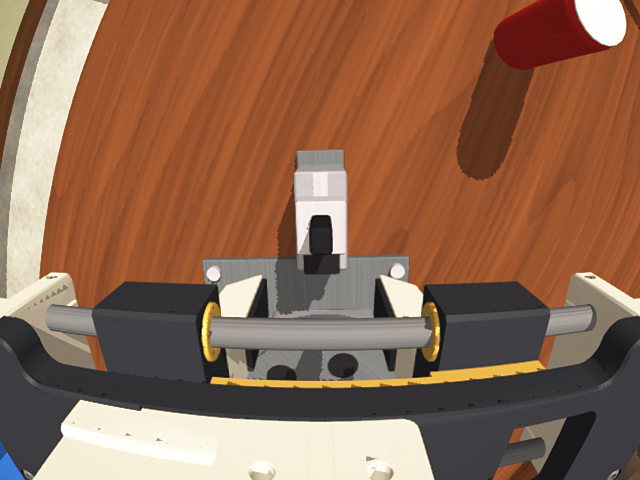

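The wrist view shows the post at (320,235), centred between the fingers (middle about 318), with the spray can well clear. I'll descend and grip.

Call:
{"api": "carry_out", "payload": {"claw": [5, 5, 5, 5, 5, 5, 5, 5, 5, 5, 4, 3, 2, 1, 1, 1, 1], "delta_pos": [[0.25, 0.1, 1.5], [0, 0, 1.5], [0, 0, 1.5], [0, 0, 1.5], [0, 0, 1.5], [0, 0, 1.5], [0, 0, 1.5], [0, 0, 1], [0, 0, 0], [0, 0, 0], [0, 0, 0], [0, 0, 0], [0, 0, 0], [0, 0, 0], [0, 0, 0], [0, 0, 0], [0, 0, 0]], "angular": [[0, 0, 0], [0, 0, 0], [0, 0, 0], [0, 0, 0], [0, 0, 0], [0, 0, 0], [0, 0, 0], [0, 0, 0], [0, 0, 0], [0, 0, 0], [0, 0, 0], [0, 0, 0], [0, 0, 0], [0, 0, 0], [0, 0, 0], [0, 0, 0], [0, 0, 0]], "force": 25}}

```text
clock: 18.85
position: [0.6069, -0.1637, 0.1325]
ee_rot: [-2.627, 1.72, -0.003]
force: [5.0, 0.9, -0.8]
width: 0.176
gripper_force: 25.0
```

```bash
python3 -c "
from h import *
s=arm.observe();print(s['joints'],s['position'],s['force'],s['width']*91.8)"; python3 w.py 6 | grep -E "top handle|lock|scene handle"
```

```text
[ 0.1615815   0.52505523  0.02525234  1.67559669 -0.01631051  0.93912076
 -2.53697463] [ 0.60693148 -0.16368812  0.13254317] [ 5.00112927  0.92245681 -0.77834104] 16.172799902671667
top handle 0.55 [280.5 217.5] [0.5687 0.0773 0.162 ]
top lock_post 0.47 [381.3 203.8] [ 0.5992 -0.1578  0.164 ]
top lock_post 0.42 [282.1 217. ] [0.5696 0.0734 0.164 ]
scene handle 0.49 [343.8 236.6] [0.5593 0.0731 0.162 ]
```

View pics/w6.png

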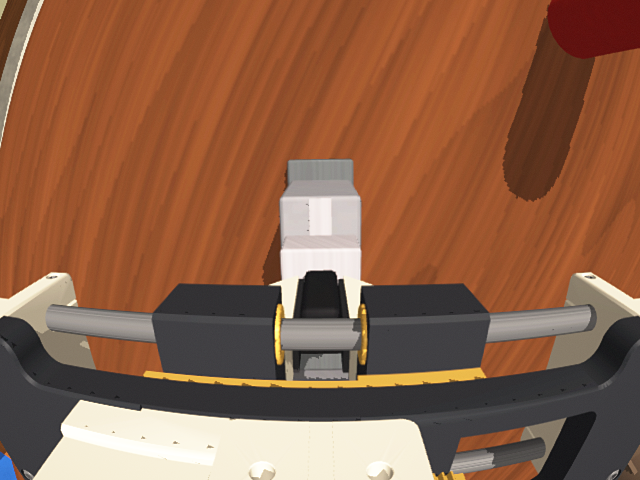

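The post is gripped (16 mm opening). I'll slide it home along pump +y, which is tool −x.

Call:
{"api": "carry_out", "payload": {"claw": [1, 1, 1, 1, 1, 1, 1, 1, 1, 1, 1, 1], "delta_pos": [[-0.3, 0, 0], [-0.3, 0, 0], [-0.3, 0, 0], [-0.3, 0, 0], [-0.3, 0, 0], [-0.3, 0, 0], [-0.3, 0, 0], [-0.3, 0, 0], [-0.3, 0, 0], [-0.3, 0, 0], [-0.3, 0, 0], [-0.3, 0, 0]], "angular": [[0, 0, 0], [0, 0, 0], [0, 0, 0], [0, 0, 0], [0, 0, 0], [0, 0, 0], [0, 0, 0], [0, 0, 0], [0, 0, 0], [0, 0, 0], [0, 0, 0], [0, 0, 0]]}}

```text
clock: 20.8
position: [0.5923, -0.1316, 0.1325]
ee_rot: [-2.628, 1.722, -0.003]
force: [4.8, -1.5, -2.6]
width: 0.174
gripper_force: 25.0
```

Call:
{"api": "carry_out", "payload": {"claw": [1, 1], "delta_pos": [[-0.2, 0, 0], [-0.1, 0, 0]], "angular": [[0, 0, 0], [0, 0, 0]]}}

```text
clock: 21.0
position: [0.5909, -0.1286, 0.1325]
ee_rot: [-2.627, 1.721, -0.002]
force: [5.4, -1.3, -2.1]
width: 0.175
gripper_force: 25.0
```

Call:
{"api": "carry_out", "payload": {"claw": [1, 1], "delta_pos": [[-0.1, 0, 0], [-0.1, 0, 0]], "angular": [[0, 0, 0], [0, 0, 0]]}}

```text
clock: 21.2
position: [0.5903, -0.1273, 0.1325]
ee_rot: [-2.627, 1.722, -0.003]
force: [7.1, -4.2, -4.4]
width: 0.173
gripper_force: 25.0
```

```bash
python3 -c "
from h import *
s=arm.observe();f=s['force'];print(s['joints'],s['position'],f,'along y',f[:2]@[-.405,.914],'trav',(s['position'][:2]-[.6069,-.1637])@[-.405,.914],'fromhub',(s['position'][:2]-[.5315,.0043])@[-.405,.914],(s['position'][:2]-[.5315,.0043])@[.914,.405])"
```

```text
[ 0.10923178  0.48911337  0.02015582  1.73984094 -0.01100168  0.91068033
 -2.5973424 ] [ 0.59034134 -0.12725999  0.13251487] [ 7.13539377 -4.24176485 -4.38399007] along y -6.766807551642564 trav 0.040012425518253944 fromhub -0.14407657448174607 0.0004991839603094435
```

Call:
{"api": "carry_out", "payload": {"claw": [1, 1, 1], "delta_pos": [[-0.1, 0, 0], [-0.1, 0, 0], [0, 0, 0]], "angular": [[0, 0, 0], [0, 0, 0], [0, 0, 0]]}}

```text
clock: 21.5
position: [0.5903, -0.1272, 0.1325]
ee_rot: [2.626, -1.724, 0.007]
force: [9.4, -7.5, -7.0]
width: 0.173
gripper_force: 25.0
```

```bash
python3 -c "
from h import *
s=arm.observe();f=s['force'];print(s['position'],f,'along y',f[:2]@[-.405,.914],'trav',(s['position'][:2]-[.6069,-.1637])@[-.405,.914])"
```

```text
[ 0.59033702 -0.12722911  0.13251522] [ 9.44400505 -7.50220729 -6.97100969] along y -10.681839503912252 trav 0.040042403749198284
```

The lock is hard against its stop at 40 mm of travel. I'll release and lift clear.

Call:
{"api": "carry_out", "payload": {"claw": [2.5, 4, 4.5, 4.5, 4.5, 4.5, 4.5, 4.5, 4.5, 4.5, 4.5, 4.5, 4.5], "delta_pos": [[0, 0, 0], [0, 0, 0], [0, 0, 0], [0, 0, 0], [0, 0, 0], [0, 0, -1], [0, 0, -2], [0, 0, -2], [0, 0, -2], [0, 0, -2], [0, 0, -2], [0, 0, -1], [0, 0, 0]], "angular": [[0, 0, 0], [0, 0, 0], [0, 0, 0], [0, 0, 0], [0, 0, 0], [0, 0, 0], [0, 0, 0], [0, 0, 0], [0, 0, 0], [0, 0, 0], [0, 0, 0], [0, 0, 0], [0, 0, 0]]}}

```text
clock: 22.8
position: [0.5894, -0.1249, 0.2541]
ee_rot: [-2.626, 1.721, -0.004]
force: [0.1, -0.5, -0.9]
width: 0.488
gripper_force: 0.0
```

```bash
python3 w.py 7 | grep -E "^[0-9]|handle|lock"
```

```text
22.8 [ 0.5894 -0.1249  0.2541] [-2.6265  1.7213 -0.0044] [ 0.09 -0.49 -0.93]
wrist lock_post 0.66 [317.5 239.7] [ 0.5928 -0.1265  0.164 ]
top handle 0.6 [279.1 220.8] [0.561  0.0805 0.162 ]
top lock_post 0.46 [365.  209.7] [ 0.5856 -0.1195  0.164 ]
scene handle 0.49 [344.8 238.4] [0.5655 0.0765 0.162 ]
scene handle 0.27 [468.5 308.4] [0.7453 0.3828 0.162 ]
scene lock_post 0.56 [268.6 236. ] [ 0.5872 -0.1271  0.164 ]
```

View pics/w7.png

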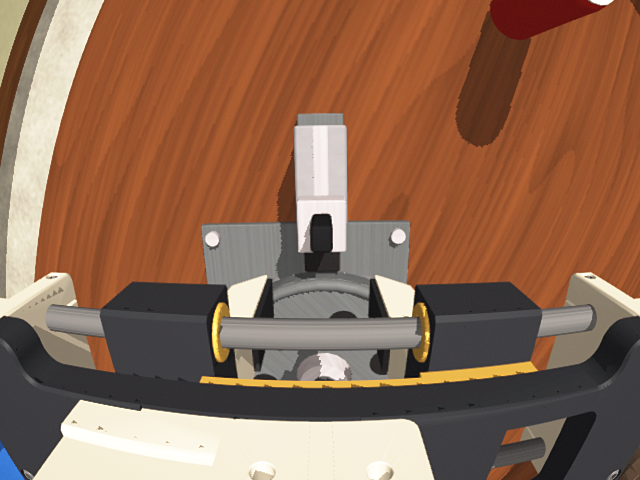

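The shoe (322,262) meets the rim, the post is home and released, and the handle hasn't moved. I'm handing in.

```bash
python3 -c "
from cell import arm
print(arm.sign_off())"
```

```text
the job is handed in; nothing more can be done
None
```

I turned the flywheel slowly clockwise to about 0.1 rad past top dead centre, judged from the handle force, and it stayed put when released; the rim lock is fully home and let go, nothing else on the bench was touched, and the job was handed in at about 23 s.

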